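# Free the stuck heel slide and run it home into its catch

## Task

The heel slide on the bench has stuck, and somebody has left a dark bar lying across its rails. First clear the bar off the slide and leave it lying flat on the open bench; then push the carriage, by the back of its upright plate, along its rails until it breaks free, and on gently to the end stop hidden in the head, so that the catch holds it there when you let go. Do not drive the carriage into the bar, do not ram it, and leave the mug, jar, carton and spool standing where they are.

Things in the scene. Friction and masses are not known exactly. Their poses are not given: they have to be found in the camera images.
- slide: Fixed heel slide: grey base 440 x 130 x 12 mm, two rails (tops 27 mm up). Origin: centre of underside, on the bench. +x: along the rails, the way the carriage must travel. At the +x end a low tunnel-shaped head (local x 90 to 210 mm, 130 mm wide, top 86 mm up, open towards -x) hides a return spring, catch and end stop. Place and heading vary.
- carriage (a joint): Travel of the carriage in m: starts at 0 to 0.02, hard end stop at 0.222. Drag 2.5 N; sticks at 0.035 to 0.045, needing 12 to 18 N; from 0.185 a spring (5 N) pushes back; at 0.20 to 0.21 a catch takes 10 to 16 N. Caught, it rests at 0.213 or more, else creeps back to 0.185. Aluminium block 110 x 92 mm, top 46 mm up, black heel fixed on it, upright push plate at its rear (-x).
- push_face (a point): Middle of the rear face of the carriage's upright push plate, 75 mm above the bench. The plate is 92 mm wide, 10 mm thick, from 46 to 100 mm above the bench; its rear face looks along the slide's -x and is pushed along +x. It moves with the carriage; at home it lies at local x +57 mm on the slide, 33 mm short of the head's mouth.
- bar: Dark hardwood bar, 44 x 212 x 27 mm, 0.5 kg, lying across the rails between carriage and head. Origin: centre of its underside; its length is its y axis, its 44 mm width its x axis.
- nail_tray: Dark cast nail tray on a pedestal, fixed, far left on the bench: origin under its middle; its rim overhangs, 350 mm across, underside about 60 mm above the bench, so nothing fits flat near it. The free bench top runs from about 0.35 m ahead of the robot to 0.64 m, and from 0.34 m right to 0.48 m left of it.
- mug: Pale tall travel mug with a black lid, 86 mm across, 170 mm tall, standing on the bench beyond the slide near the carriage's rear; bystander. Origin: centre of the underside.
- jar: Brown jar with a black lid, 66 mm across, 88 mm tall, standing beyond the slide near the end of the bar; bystander. Origin: centre of the underside.
- carton: Small white and red carton, 50 x 62 x 86 mm, standing on the bench to the robot's left; bystander. Origin: centre of the underside.
- spool: Spool of thread, 43 mm across, 54 mm tall, standing on the bench to the robot's right; bystander. Origin: centre of the underside.

How it is judged:
On the way, in this order (a step that is already met when the one before it is completed fails the run):
1. the bar lies flat on the bench, clear of the slide (height (world z) of bar below 0.012 m and angle between bar's own z axis and vertical below 0.1 rad and contact force between bar and slide below 0.1 N), for 0.2 s.
2. the carriage has broken free and is at the end of its travel (value of joint carriage above 0.211 m), for 0.2 s.
At the end, for the whole second after the job is handed in: The carriage stands caught in the head, travel over 0.211 m, at rest; the bar lies flat on the bench (tilt under 0.1 rad, underside under 12 mm up), at rest and not touching the slide; mug, jar, carton and spool are upright (within 0.3 rad) and within 30 mm of where they stood (all of step 1 and value of joint carriage above 0.211 m and velocity of joint carriage below 0.01 m/s and linear speed of bar below 0.02 m/s and not (distance of mug from where it was at the start of the episode above 0.03 m or angle between mug's own z axis and vertical above 0.3 rad) and not (distance of jar from where it was at the start of the episode above 0.03 m or angle between jar's own z axis and vertical above 0.3 rad) and not (distance of carton from where it was at the start of the episode above 0.03 m or angle between carton's own z axis and vertical above 0.3 rad) and not (distance of spool from where it was at the start of the episode above 0.03 m or angle between spool's own z axis and vertical above 0.3 rad)).
It fails at once if mug, jar, carton or spool knocked over or more than 30 mm away ((distance of mug from where it was at the start of the episode above 0.03 m or angle between mug's own z axis and vertical above 0.3 rad) or (distance of jar from where it was at the start of the episode above 0.03 m or angle between jar's own z axis and vertical above 0.3 rad) or (distance of carton from where it was at the start of the episode above 0.03 m or angle between carton's own z axis and vertical above 0.3 rad) or (distance of spool from where it was at the start of the episode above 0.03 m or angle between spool's own z axis and vertical above 0.3 rad)).
It fails at once if the carriage driven into the bar (over 3 N) (contact force between carriage and bar above 3 N).
It fails at once if the carriage shot along faster than 0.4 m/s (velocity of joint carriage above 0.4 m/s).
It fails at once if the carriage rammed with more than 70 N (contact force between carriage and anything else above 70 N).
It also fails if it takes over 64 s, if anything falls off the work surface, if the arm or the gripper's body presses on something with over 40 N, if the wrist force passes 120 N, or if a joint passes its speed limit or range.

## Robot

A 7-joint arm with a two-finger parallel gripper is mounted at the origin on a cart in front of the work surface, level with it; the furniture and walls round the work are solid. World frame = base frame: x ahead of the robot, y to its left, z up, the work surface at z = 0. Lengths are in m, angles in rad, forces in N, time in s.
With the tool pointing down it reaches from about 0.4 to 0.9 m from the base axis. Payload 5.6 kg.
Tool frame: the origin (TCP) lies at the very end of the fingers, on their centre line; the grasp point (between the pads) lies 19 mm behind it; z points along the fingers, y is the line along which they close (so a half turn about z gives the same grasp; the last joint's range is limited). The gripper opens to 92 mm and grips with 3 to 60 N. Pads are 20 mm wide; open, the fingers measure 128 mm over their backs; the gripper's body (75 mm by 189 mm) begins 69 mm behind the grasp point.
Start: joints at [1.074, 0.468, -0.012, 1.603, 0.006, 1.071, -0.056], TCP at [0.285, -0.584, 0.215] pointing down, gripper open.
Joint ranges: [-2.53, 2.53], [-0.31, 2.02], [-1.57, 1.55], [0.28, 2.44], [-1.29, 4.43], [0.15, 1.84], [-2.92, 2.92]. Speed limits (rad/s): [2.57, 2.57, 3.14, 3.14, 3.14, 3.14, 3.14].

## Interface

Orientations are given as a unit quaternion [w, x, y, z].
In Python, from plant import bot gives the robot as it stands.
- The arm moves only by the tool drive_tool, never from a script. Its argument "commands" is a list of rows, each a list of 6 numbers: the shift along the world's x, y, z in m, then the turn, a rotation vector about the world's x, y, z in rad. In form: [[tx, ty, tz, wx, wy, wz], ...]. A call has 1 to 10 rows; each row shifts and turns the commanded pose from where the row before left it; what a row does not reach is not made up. A row lasts 1/12 s, in which the tool goes at most 41.7 mm and 7.16 degrees, less where a joint would pass 70% of its speed; a pose out of reach is approached as far as the arm can. A call with a gripper value outside its range is refused whole. "gripper" is the opening, from 0 (shut) to 1 (fully open), set as the call begins (left out, the last holds). The fingers move at their own pace and stop on an object; "force" is the grip in N (left out, the last holds). Time passes only in rows, so rows that do not move let the fingers close. It gives the time, the measured TCP pose, the force, the opening and the grip force at its end, in the units of the state.
- bot.get_obs(): the state, without advancing time (a new reading comes with each control period).
- bot.grab_frame(name): name is "side" or "top"; returns a dict with "color" (384x512x3 uint8, blue, green, red), "fx", "fy", "cx", "cy" (pixels), "k1" (the pictures are not rectified: a ray, as slopes to the right and down, at radius r is drawn at 1 + k1 r^2 times it, then the intrinsics apply), "xyz" and "attitude" of the camera in the world. Camera axes: x right, y down, z forward; pixel columns grow to the right and rows downward; lengths in m; the calibration is good to about 2 mm. A picture is of the moment at which its call begins. There is no depth.
- bot.close_job(): hands the job in; it is judged then, once.
The state is a dict: "time": time; "joints": joint angles; "qvel": joint speeds; "effort": joint torques, N m; "tool_pos": TCP position; "eef_rot": TCP orientation; "force": force on the tool from outside, world axes, zero at the start; "torque": the same for the moment, N m; "finger_gap": opening from 0.0 (shut) to 1.0 (fully open); "grasp_force": force on a finger pad.
Only numpy, scipy, OpenCV 4.12 (cv2) and the standard library are available. Lean on these libraries where they do the work, as an engineer would, in place of code of your own. Each camera call takes 0.05 s, during which the arm holds its last target. There are 200 camera calls.

## Working session

There is one attempt and no reset: what is moved stays moved. The work goes in short steps, Python scripts to look and compute and a tool call to move; the robot and the scene stay as the last step left them, time stands still between calls to the robot, and variables do not carry over. Pictures are saved under pics/ and viewed, at most 10 in all, crops included, and the job is handed in when it is done.

Besides the shell and the picture viewer there is one more tool, called after ">>>" by a JSON object that holds its "method" and its "body". drive_tool: Moves the arm, as the interface text tells. Its arguments: {"type":"object","properties":{"commands":{"type":"array"},"gripper":{"type":"number"},"force":{"type":"number"}},"required":["commands"]}

```bash
mkdir -p pics
cat > h.py <<'E'
import numpy as np, cv2
from scipy.spatial.transform import Rotation as R
def ray(f,uv):
    uv=np.array(uv,float).reshape(-1,2)
    K=np.array([[f['fx'],0,f['cx']],[0,f['fy'],f['cy']],[0,0,1]])
    p=cv2.undistortPoints(uv[:,None],K,np.array([f['k1'],0,0,0.]))[:,0]
    q=np.array(f['attitude'],float)
    M=q if q.shape==(3,3) else R.from_quat(np.r_[q[1:],q[0]]).as_matrix()
    return np.array(f['xyz']),np.c_[p,np.ones(len(p))]@M.T
def onz(f,uv,z):
    o,d=ray(f,uv); return o+d*((z-o[2])/d[:,2])[:,None]
E
python3 - <<'E'
from plant import bot
import cv2,pickle
for n in('side','top'):
    f=bot.grab_frame(n); cv2.imwrite(f'pics/{n}0.png',cv2.resize(f['color'],(800,600),interpolation=cv2.INTER_CUBIC))
    pickle.dump(f,open(f'{n}0.pkl','wb')); print(n,{k:v for k,v in f.items() if k!='color'})
print(bot.get_obs())
E
```

```text
side {'fx': 392.0645378637749, 'fy': 392.0645378637749, 'cx': 257.05391501457274, 'cy': 193.25534358824237, 'k1': 0.010066836566001863, 'xyz': array([0.12692847, 0.83335372, 0.85842634]), 'attitude': array([ 0.10625708, -0.24392574,  0.88104096, -0.39112209])}
top {'fx': 446.04009619939626, 'fy': 446.04009619939626, 'cx': 259.6588033062133, 'cy': 186.39899999455943, 'k1': 0.03978250631990975, 'xyz': array([0.30915883, 0.11675392, 1.50496723]), 'attitude': array([ 0.06435331, -0.694159  ,  0.71387286, -0.06623803])}
{'time': 0.1, 'joints': array([ 1.07396069,  0.46826969, -0.01160036,  1.60348467,  0.00600468,
        1.07142497, -0.05631733]), 'qvel': array([-3.66642172e-04, -6.50485347e-04, -1.76430239e-03, -3.21673106e-03,
       -1.71009817e-03,  9.44149391e-04, -8.13530864e-05]), 'effort': array([ 1.17817995e-03, -5.21642089e+01, -1.25819692e-02, -2.44360471e+01,
       -5.68511663e-02,  1.41191535e-02,  4.66748236e-05]), 'tool_pos': array([ 0.2846851 , -0.58377592,  0.21376761]), 'eef_rot': array([-7.40756246e-04,  9.74373366e-01,  2.24935416e-01, -2.31863674e-04]), 'force': array([-0.46172757,  0.32185681, -0.56667886]), 'torque': array([ 0.03541411, -0.07657532,  0.07416205]), 'grasp_force': 0.0, 'finger_gap': 0.9989049204043531}
```

View pics/side0.png

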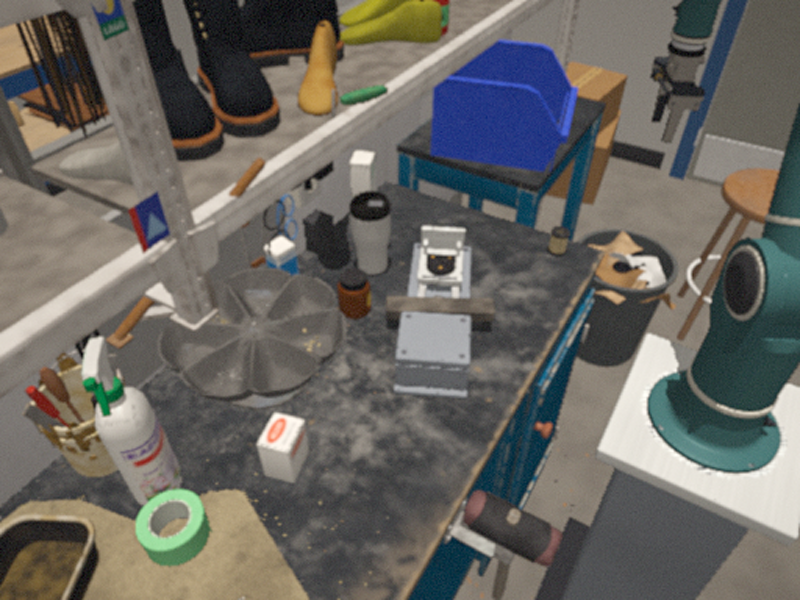

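View pics/top0.png

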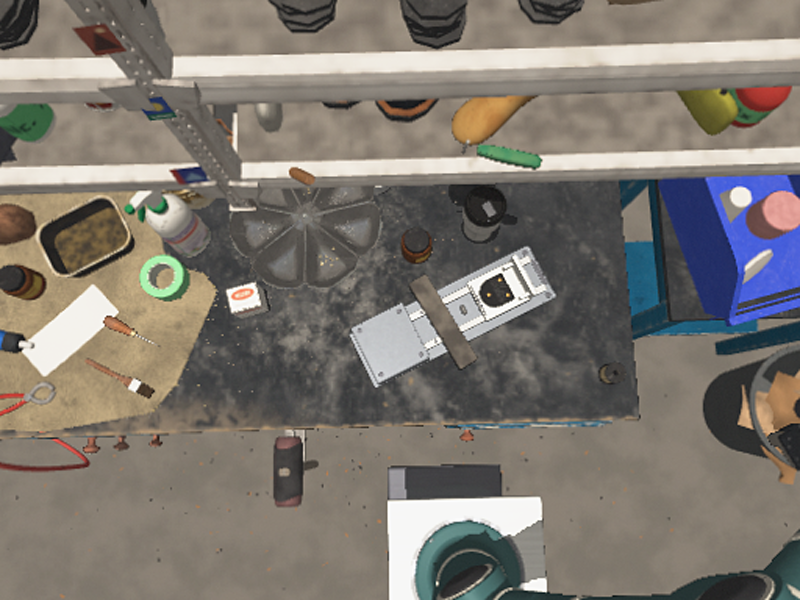

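The top view shows the slide running from its rear, upper right (545,270), to its head, lower left (385,345). The bar crosses it from (420,280) to (466,362). The mug is at (483,215), the jar at (416,245), the carton at (245,298) and the spool at (610,373). Next is a close crop to get the corners.

Run:
```python
import pickle,cv2
f=pickle.load(open('top0.pkl','rb'));c=f['color'][110:260,210:390]
cv2.imwrite('pics/crop.png',cv2.resize(c,None,fx=4,fy=4,interpolation=cv2.INTER_CUBIC))
```

```text
(no output)
```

View pics/crop.png

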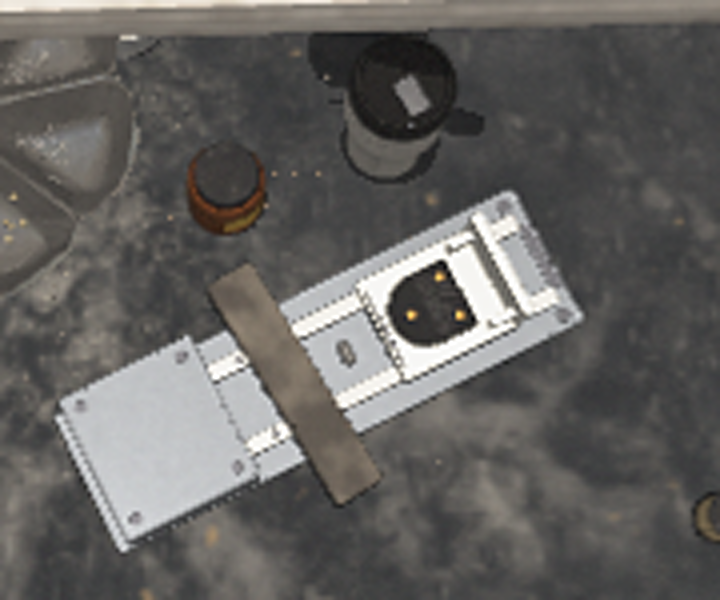

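The crop shows the bar's top corners at about (207,286), (250,264), (382,482) and (341,507). The head's top corners are at (57,410), (190,338), (260,478) and (125,545). The push plate is near (485,265), the mug lid at (403,88) and the jar lid at (228,175).

Run:
```python
import pickle,numpy as np
from h import *
f=pickle.load(open('top0.pkl','rb'))
c=lambda p:(np.array(p,float)+.5)/4-.5+[210,110]
g=lambda p:(np.array(p,float)+.5)*.64-.5
np.set_printoptions(precision=4,suppress=True)
P=lambda n,p,z,m=c:(print(n,onz(f,m(p),z)[:,:2].tolist() and np.round(onz(f,m(p),z)[:,:2],4).tolist()),onz(f,m(p),z)[:,:2])[1]
b=P('bar',[(207,286),(250,264),(382,482),(341,507)],.054)
print(b.mean(0)); d=b[2:].mean(0)-b[:2].mean(0); print('barlen',np.linalg.norm(d),np.degrees(np.arctan2(*d[::-1])), np.linalg.norm(b[0]-b[1]))
h=P('head',[(57,410),(190,338),(260,478),(125,545)],.086)
r=P('rear',[(512,190),(582,318)],.012)
hb=h[[0,3]].mean(0);hm=h[[1,2]].mean(0);print('lens',np.linalg.norm(hb-hm),np.linalg.norm(r[0]-r[1]),np.linalg.norm(h[0]-h[3]))
x=hb-r.mean(0);print('L',np.linalg.norm(x)); u=x/np.linalg.norm(x);print('u',u,np.degrees(np.arctan2(u[1],u[0])))
mr=r.mean(0);pl=P('plate',[(485,212),(527,315)],.1);print('plate local',[(p-mr)@u-.22 for p in pl],[u[0]*(p-mr)[1]-u[1]*(p-mr)[0] for p in pl])
k=P('mug,jar',[(403,88)],.17);j=P('jar',[(228,175)],.088)
for q in(k[0],j[0]): print((q-mr)@u-.22,u[0]*(q-mr)[1]-u[1]*(q-mr)[0])
P('carton',[(244,293)],.086,g);P('cartonbase',[(228,292),(233,315),(268,305)],0,g);P('spool',[(610,373)],.04,g);P('edge',[(300,428),(450,424),(600,416)],0,g);P('traytip',[(270,285),(310,288)],.07,g)
from plant import bot
o=bot.get_obs();print(R.from_quat(np.roll(o['eef_rot'],-1)).as_matrix())
```

```text
bar [[0.5982, 0.1028], [0.6158, 0.0666], [0.432, -0.0345], [0.4127, -0.0004]]
[0.5147 0.0336]
barlen 0.211001893209469 -151.042047978286 0.04031775963851415
head [[0.494, 0.226], [0.5494, 0.1181], [0.4351, 0.0655], [0.3854, 0.1738]]
rear [[0.6834, -0.1624], [0.5699, -0.2149]]
lens 0.12022195667660274 0.1250442717387113 0.12056208930703571
L 0.43120319884838254
u [-0.4335  0.9011] 115.69285041558608
plate [[0.6437, -0.1231], [0.5582, -0.1517]]
plate local [np.float64(-0.16828289860137305), np.float64(-0.1570607826534855)] [np.float64(-0.0437664084962486), np.float64(0.04567471320109438)]
mug,jar [[0.7278, -0.053]]
jar [[0.6836, 0.0833]]
-0.14164537971402152 -0.14998158314385115
0.00039561718457142847 -0.1692204988525235
carton [[0.5808, 0.4439]]
cartonbase [[0.6005, 0.4986], [0.5492, 0.4868], [0.5691, 0.4111]]
spool [[0.3985, -0.3113]]
edge [[0.3035, 0.341], [0.3027, 0.0236], [0.3112, -0.2943]]
traytip [[0.5994, 0.3936], [0.5907, 0.31]]
[[ 0.8988  0.4383 -0.0008]
 [ 0.4383 -0.8988  0.0013]
 [-0.0001 -0.0015 -1.    ]]
```

>>> {"method": "drive_tool", "body": {"commands": [[0.0115, 0.031, 0, 0, 0, 0.0052], [0.0115, 0.031, 0, 0, 0, 0.0052], [0.0115, 0.031, 0, 0, 0, 0.0052], [0.0115, 0.031, 0, 0, 0, 0.0052], [0.0115, 0.031, 0, 0, 0, 0.0052], [0.0115, 0.031, 0, 0, 0, 0.0052], [0.0115, 0.031, 0, 0, 0, 0.0052], [0.0115, 0.031, 0, 0, 0, 0.0052], [0.0115, 0.031, 0, 0, 0, 0.0052], [0.0115, 0.031, 0, 0, 0, 0.0052]], "gripper": 0.67, "force": 40}}

```text
time: 0.93
tool_pos: [0.3999, -0.2726, 0.2144]
eef_rot: [-0.0, 0.968, 0.25, -0.0]
force: [1.1, -0.4, 0.9]
finger_gap: 0.669
grasp_force: 0.0
```

>>> {"method": "drive_tool", "body": {"commands": [[0.0115, 0.031, 0, 0, 0, 0], [0.0115, 0.031, 0, 0, 0, 0], [0.0115, 0.031, 0, 0, 0, 0], [0.0115, 0.031, 0, 0, 0, 0], [0.0115, 0.031, 0, 0, 0, 0], [0.0115, 0.031, 0, 0, 0, 0], [0.0115, 0.031, 0, 0, 0, 0], [0.0115, 0.031, 0, 0, 0, 0], [0.0115, 0.031, 0, 0, 0, 0], [0.0115, 0.031, 0, 0, 0, 0]]}}

```text
time: 1.77
tool_pos: [0.515, 0.0372, 0.2144]
eef_rot: [0.0, 0.968, 0.25, -0.0]
force: [0.6, -0.2, 0.2]
finger_gap: 0.672
grasp_force: 0.0
```

>>> {"method": "drive_tool", "body": {"commands": [[0, 0, 0, 0, 0, 0], [0, 0, 0, 0, 0, 0], [0, 0, 0, 0, 0, 0], [0, 0, 0, 0, 0, 0]]}}

```text
time: 2.1
tool_pos: [0.5144, 0.0342, 0.2143]
eef_rot: [0.0, 0.968, 0.249, -0.001]
force: [0.6, -0.5, -0.2]
finger_gap: 0.67
grasp_force: 0.0
```

>>> {"method": "drive_tool", "body": {"commands": [[0, 0, -0.025, 0, 0, 0], [0, 0, -0.025, 0, 0, 0], [0, 0, -0.025, 0, 0, 0], [0, 0, -0.025, 0, 0, 0], [0, 0, -0.025, 0, 0, 0], [0, 0, -0.015, 0, 0, 0], [0, 0, -0.01, 0, 0, 0], [0, 0, -0.008, 0, 0, 0], [0, 0, -0.007, 0, 0, 0], [0, 0, 0, 0, 0, 0]]}}

```text
time: 2.93
tool_pos: [0.5145, 0.0352, 0.0489]
eef_rot: [0.0, 0.968, 0.25, -0.001]
force: [-0.9, -0.1, 0.1]
finger_gap: 0.671
grasp_force: 0.0
```

>>> {"method": "drive_tool", "body": {"commands": [[0, 0, -0.005, 0, 0, 0], [0, 0, -0.005, 0, 0, 0], [0, 0, -0.005, 0, 0, 0], [0, 0, -0.004, 0, 0, 0], [0, 0, 0, 0, 0, 0]]}}

```text
time: 3.35
tool_pos: [0.5145, 0.0357, 0.0299]
eef_rot: [-0.0, 0.968, 0.25, -0.001]
force: [-0.3, -0.9, 0.2]
finger_gap: 0.669
grasp_force: 0.0
```

>>> {"method": "drive_tool", "body": {"commands": [[0, 0, 0, 0, 0, 0], [0, 0, 0, 0, 0, 0], [0, 0, 0, 0, 0, 0], [0, 0, 0, 0, 0, 0], [0, 0, 0, 0, 0, 0], [0, 0, 0, 0, 0, 0], [0, 0, 0, 0, 0, 0], [0, 0, 0, 0, 0, 0]], "gripper": 0.2, "force": 40}}

```text
time: 4.02
tool_pos: [0.5153, 0.0353, 0.0308]
eef_rot: [0.0, 0.968, 0.25, 0.0]
force: [2.1, -3.0, 0.2]
finger_gap: 0.473
grasp_force: 40.0
```

>>> {"method": "drive_tool", "body": {"commands": [[0, 0, 0.005, 0, 0, 0], [0, 0, 0.01, 0, 0, 0], [0, 0, 0.015, 0, 0, 0], [0, 0, 0.02, 0, 0, 0], [0, 0, 0.02, 0, 0, 0], [0, 0, 0.02, 0, 0, 0], [0, 0, 0.02, 0, 0, 0], [0, 0, 0.01, 0, 0, 0], [0, 0, 0, 0, 0, 0], [0, 0, 0, 0, 0, 0]]}}

```text
time: 4.85
tool_pos: [0.5144, 0.0359, 0.1505]
eef_rot: [-0.0, 0.968, 0.25, -0.0]
force: [-0.6, 0.3, -6.7]
finger_gap: 0.477
grasp_force: 40.0
```

>>> {"method": "drive_tool", "body": {"commands": [[-0.0053, 0.0203, 0, 0, 0, 0.0666], [-0.0053, 0.0203, 0, 0, 0, 0.0666], [-0.0053, 0.0203, 0, 0, 0, 0.0666], [-0.0053, 0.0203, 0, 0, 0, 0.0666], [-0.0053, 0.0203, 0, 0, 0, 0.0666], [-0.0053, 0.0203, 0, 0, 0, 0.0666], [-0.0053, 0.0203, 0, 0, 0, 0.0666], [-0.0053, 0.0203, 0, 0, 0, 0.0666]]}}

```text
time: 5.52
tool_pos: [0.4713, 0.2008, 0.1504]
eef_rot: [-0.0, 0.866, 0.5, -0.0]
force: [0.4, 0.3, -5.5]
finger_gap: 0.479
grasp_force: 40.0
```

>>> {"method": "drive_tool", "body": {"commands": [[-0.0053, 0.0203, 0, 0, 0, 0.0666], [-0.0053, 0.0203, 0, 0, 0, 0.0666], [-0.0053, 0.0203, 0, 0, 0, 0.0666], [-0.0053, 0.0203, 0, 0, 0, 0.0666], [-0.0053, 0.0203, 0, 0, 0, 0.0666], [-0.0053, 0.0203, 0, 0, 0, 0.0666], [-0.0053, 0.0203, 0, 0, 0, 0.0666], [-0.0053, 0.0203, 0, 0, 0, 0.0666], [0, 0, 0, 0, 0, 0], [0, 0, 0, 0, 0, 0]]}}

```text
time: 6.35
tool_pos: [0.4281, 0.3631, 0.1503]
eef_rot: [-0.001, 0.705, 0.709, -0.0]
force: [-0.8, 0.0, -6.9]
finger_gap: 0.477
grasp_force: 40.0
```

Run:
```python
from plant import bot
import cv2
f=bot.grab_frame('top'); cv2.imwrite('pics/t1.png',f['color'])
print(bot.get_obs()['tool_pos'])
```

```text
[0.42893801 0.36144518 0.15013412]
```

View pics/t1.png

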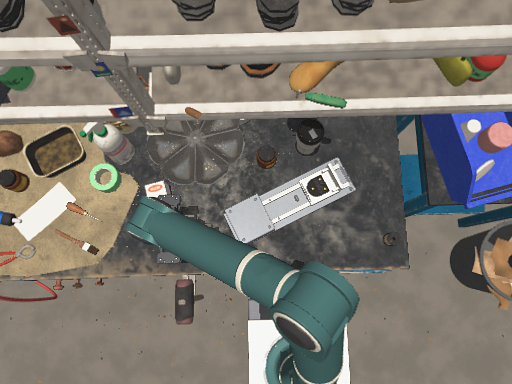

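The slide is clear now, and the held bar is hidden under the arm at about (180,240). Nothing is disturbed: the jar is at (266,157) and the mug at (308,130). I'll lower the bar.

>>> {"method": "drive_tool", "body": {"commands": [[0, 0, -0.02, 0, 0, 0], [0, 0, -0.025, 0, 0, 0], [0, 0, -0.025, 0, 0, 0], [0, 0, -0.025, 0, 0, 0], [0, 0, -0.02, 0, 0, 0], [0, 0, -0.012, 0, 0, 0], [0, 0, -0.007, 0, 0, 0], [0, 0, -0.004, 0, 0, 0], [0, 0, -0.003, 0, 0, 0], [0, 0, 0, 0, 0, 0]]}}

```text
time: 7.23
tool_pos: [0.4305, 0.3608, 0.01]
eef_rot: [0.0, 0.707, 0.707, 0.0]
force: [-0.3, -0.1, -6.1]
finger_gap: 0.473
grasp_force: 40.0
```

>>> {"method": "drive_tool", "body": {"commands": [[0, 0, -0.002, 0, 0, 0], [0, 0, -0.002, 0, 0, 0], [0, 0, 0, 0, 0, 0]]}}

```text
time: 7.48
tool_pos: [0.4304, 0.3606, 0.0059]
eef_rot: [0.0, 0.707, 0.707, 0.0]
force: [0.1, -0.1, -6.3]
finger_gap: 0.477
grasp_force: 40.0
```

>>> {"method": "drive_tool", "body": {"commands": [[0, 0, -0.0015, 0, 0, 0], [0, 0, -0.001, 0, 0, 0], [0, 0, 0, 0, 0, 0], [0, 0, 0, 0, 0, 0]]}}

```text
time: 7.82
tool_pos: [0.4304, 0.3607, 0.0038]
eef_rot: [0.0, 0.707, 0.707, 0.0]
force: [-1.4, -2.1, 2.5]
finger_gap: 0.472
grasp_force: 40.0
```

>>> {"method": "drive_tool", "body": {"commands": [[0, 0, 0, 0, 0, 0], [0, 0, 0, 0, 0, 0], [0, 0, 0, 0, 0, 0], [0, 0, 0, 0, 0, 0], [0, 0, 0, 0, 0, 0], [0, 0, 0, 0, 0, 0]], "gripper": 0.7}}

```text
time: 8.32
tool_pos: [0.4301, 0.3607, 0.0031]
eef_rot: [-0.0, 0.707, 0.707, 0.0]
force: [-0.1, -0.5, 0.1]
finger_gap: 0.699
grasp_force: 0.0
```

>>> {"method": "drive_tool", "body": {"commands": [[0, 0, 0.01, 0, 0, 0], [0, 0, 0.02, 0, 0, 0], [0, 0, 0.025, 0, 0, 0], [0, 0, 0.03, 0, 0, 0], [0, 0, 0.03, 0, 0, 0], [0, 0, 0.03, 0, 0, 0], [0, 0, 0.03, 0, 0, 0], [0, 0, 0.03, 0, 0, 0], [0, 0, 0.01, 0, 0, 0], [0, 0, 0, 0, 0, 0]]}}

```text
time: 9.15
tool_pos: [0.4312, 0.3618, 0.2214]
eef_rot: [0.001, 0.707, 0.707, 0.003]
force: [0.4, 0.2, 0.2]
finger_gap: 0.7
grasp_force: 0.0
```

>>> {"method": "drive_tool", "body": {"commands": [[0.0095, -0.0268, 0, 0, 0, -0.0561], [0.0095, -0.0268, 0, 0, 0, -0.0561], [0.0095, -0.0268, 0, 0, 0, -0.0561], [0.0095, -0.0268, 0, 0, 0, -0.0561], [0.0095, -0.0268, 0, 0, 0, -0.0561], [0.0095, -0.0268, 0, 0, 0, -0.0561], [0.0095, -0.0268, 0, 0, 0, -0.0561], [0.0095, -0.0268, 0, 0, 0, -0.0561], [0.0095, -0.0268, 0, 0, 0, -0.0561], [0.0095, -0.0268, 0, 0, 0, -0.0561]], "gripper": 0}}

```text
time: 9.98
tool_pos: [0.5243, 0.0907, 0.2163]
eef_rot: [-0.0, 0.876, 0.483, -0.001]
force: [0.3, -0.3, 0.1]
finger_gap: 0.006
grasp_force: 0.0
```

>>> {"method": "drive_tool", "body": {"commands": [[0.0095, -0.0268, 0, 0, 0, -0.0561], [0.0095, -0.0268, 0, 0, 0, -0.0561], [0.0095, -0.0268, 0, 0, 0, -0.0561], [0.0095, -0.0268, 0, 0, 0, -0.0561], [0.0095, -0.0268, 0, 0, 0, -0.0561], [0.0095, -0.0268, 0, 0, 0, -0.0561], [0.0095, -0.0268, 0, 0, 0, -0.0561], [0.0095, -0.0268, 0, 0, 0, -0.0561], [0.0095, -0.0268, 0, 0, 0, -0.0561], [0.0095, -0.0268, 0, 0, 0, -0.0561]]}}

```text
time: 10.82
tool_pos: [0.6197, -0.1772, 0.2165]
eef_rot: [-0.0, 0.975, 0.221, -0.001]
force: [0.5, 0.4, -0.2]
finger_gap: 0.003
grasp_force: 0.0
```

>>> {"method": "drive_tool", "body": {"commands": [[0, 0, 0, 0, 0, 0], [0, 0, 0, 0, 0, 0], [0, 0, 0, 0, 0, 0]]}}

```text
time: 11.07
tool_pos: [0.6195, -0.1746, 0.2168]
eef_rot: [-0.001, 0.975, 0.223, -0.001]
force: [-1.0, -0.4, -0.9]
finger_gap: 0.006
grasp_force: 0.0
```

Run:
```python
from plant import bot
import cv2
f=bot.grab_frame('side'); c=f['color']; cv2.imwrite('pics/s2.png',cv2.resize(c[110:290,140:380],None,fx=3,fy=3))
f=bot.grab_frame('top'); cv2.imwrite('pics/t2.png',f['color'])
o=bot.get_obs();print(o['tool_pos'],o['eef_rot'])
```

```text
[ 0.61980344 -0.17377155  0.21758342] [-5.55544689e-04  9.74615858e-01  2.23882724e-01 -3.82684540e-04]
```

View pics/s2.png

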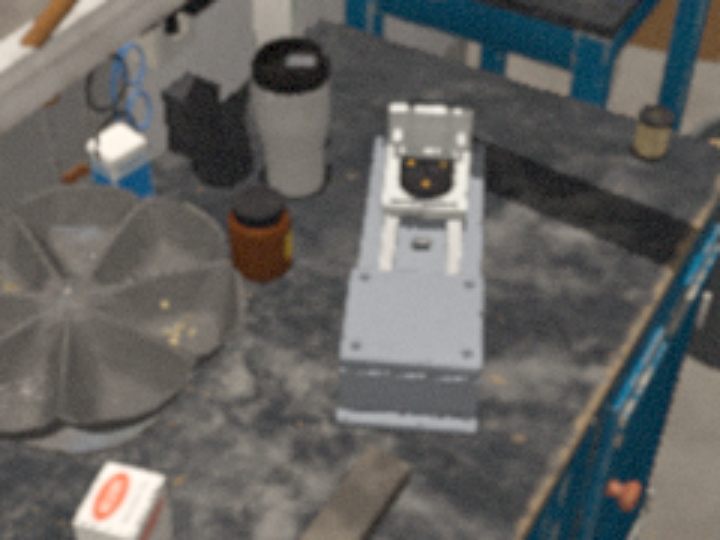

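View pics/t2.png

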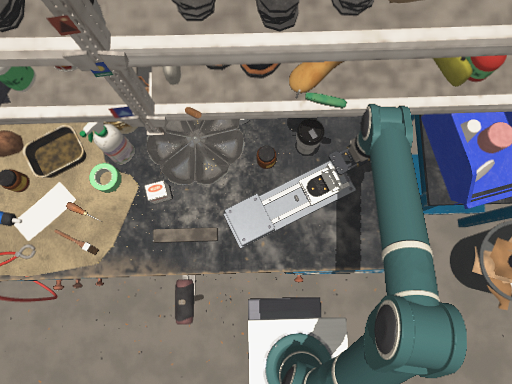

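The bar lies flat on the bench at (185,235), well clear of the slide. The carriage is untouched, and the mug, jar, carton and spool are all standing. I'll descend behind the plate.

>>> {"method": "drive_tool", "body": {"commands": [[0, 0, -0.02, 0, 0, 0], [0, 0, -0.025, 0, 0, 0], [0, 0, -0.025, 0, 0, 0], [0, 0, -0.02, 0, 0, 0], [0, 0, -0.02, 0, 0, 0], [0, 0, -0.018, 0, 0, 0], [0, 0, -0.015, 0, 0, 0], [0, 0, -0.01, 0, 0, 0], [0, 0, -0.008, 0, 0, 0], [0, 0, 0, 0, 0, 0]]}}

```text
time: 12.0
tool_pos: [0.6192, -0.1745, 0.0557]
eef_rot: [-0.001, 0.975, 0.223, -0.001]
force: [-0.6, 0.7, -0.2]
finger_gap: 0.005
grasp_force: 0.0
```

>>> {"method": "drive_tool", "body": {"commands": [[-0.0013, 0.0027, 0, 0, 0, 0], [-0.0013, 0.0027, 0, 0, 0, 0], [-0.0013, 0.0027, 0, 0, 0, 0], [-0.0013, 0.0027, 0, 0, 0, 0], [-0.0013, 0.0027, 0, 0, 0, 0], [-0.0013, 0.0027, 0, 0, 0, 0], [-0.0013, 0.0027, 0, 0, 0, 0], [-0.0013, 0.0027, 0, 0, 0, 0], [0, 0, 0, 0, 0, 0]]}}

```text
time: 12.75
tool_pos: [0.6097, -0.1538, 0.0573]
eef_rot: [0.0, 0.975, 0.223, 0.0]
force: [-0.4, -0.4, -0.5]
finger_gap: 0.007
grasp_force: 0.2
```

>>> {"method": "drive_tool", "body": {"commands": [[-0.0013, 0.0027, 0, 0, 0, 0], [-0.0013, 0.0027, 0, 0, 0, 0], [-0.0013, 0.0027, 0, 0, 0, 0], [-0.0013, 0.0027, 0, 0, 0, 0]]}}

```text
time: 13.08
tool_pos: [0.6047, -0.1431, 0.0573]
eef_rot: [0.0, 0.975, 0.223, 0.0]
force: [1.4, -1.8, 0.3]
finger_gap: 0.005
grasp_force: 1.4
```

>>> {"method": "drive_tool", "body": {"commands": [[-0.0013, 0.0027, 0, 0, 0, 0], [-0.0013, 0.0027, 0, 0, 0, 0], [-0.0013, 0.0027, 0, 0, 0, 0], [-0.0013, 0.0027, 0, 0, 0, 0]]}}

```text
time: 13.42
tool_pos: [0.5994, -0.1319, 0.0572]
eef_rot: [0.0, 0.975, 0.223, 0.0]
force: [2.4, -1.6, 0.7]
finger_gap: 0.004
grasp_force: 1.4
```

>>> {"method": "drive_tool", "body": {"commands": [[-0.0009, 0.0018, 0, 0, 0, 0], [-0.0009, 0.0018, 0, 0, 0, 0], [-0.0009, 0.0018, 0, 0, 0, 0], [-0.0009, 0.0018, 0, 0, 0, 0], [-0.0009, 0.0018, 0, 0, 0, 0]]}}

```text
time: 13.83
tool_pos: [0.595, -0.123, 0.0572]
eef_rot: [0.0, 0.975, 0.223, 0.0]
force: [3.5, -2.6, 0.9]
finger_gap: 0.003
grasp_force: 1.9
```

>>> {"method": "drive_tool", "body": {"commands": [[-0.0009, 0.0018, 0, 0, 0, 0], [-0.0009, 0.0018, 0, 0, 0, 0], [-0.0009, 0.0018, 0, 0, 0, 0], [-0.0009, 0.0018, 0, 0, 0, 0]]}}

```text
time: 14.17
tool_pos: [0.5946, -0.1218, 0.0576]
eef_rot: [0.004, 0.975, 0.221, 0.003]
force: [13.9, -15.1, -7.6]
finger_gap: 0.006
grasp_force: 9.3
```

>>> {"method": "drive_tool", "body": {"commands": [[-0.0009, 0.0018, 0, 0, 0, 0], [-0.0009, 0.0018, 0, 0, 0, 0], [-0.0009, 0.0018, 0, 0, 0, 0], [-0.0009, 0.0018, 0, 0, 0, 0]]}}

```text
time: 14.5
tool_pos: [0.5902, -0.1127, 0.0574]
eef_rot: [0.002, 0.975, 0.221, 0.002]
force: [6.0, -3.1, -1.5]
finger_gap: 0.007
grasp_force: 2.7
```

>>> {"method": "drive_tool", "body": {"commands": [[-0.0009, 0.0018, 0, 0, 0, 0], [-0.0009, 0.0018, 0, 0, 0, 0], [-0.0009, 0.0018, 0, 0, 0, 0], [-0.0009, 0.0018, 0, 0, 0, 0]]}}

```text
time: 14.83
tool_pos: [0.5838, -0.1012, 0.0571]
eef_rot: [-0.0, 0.975, 0.223, -0.0]
force: [3.4, -1.7, 0.2]
finger_gap: 0.004
grasp_force: 1.4
```

>>> {"method": "drive_tool", "body": {"commands": [[-0.0017, 0.0036, 0, 0, 0, 0], [-0.0017, 0.0036, 0, 0, 0, 0], [-0.0017, 0.0036, 0, 0, 0, 0], [-0.0017, 0.0036, 0, 0, 0, 0], [-0.0017, 0.0036, 0, 0, 0, 0], [-0.0017, 0.0036, 0, 0, 0, 0], [-0.0017, 0.0036, 0, 0, 0, 0], [-0.0017, 0.0036, 0, 0, 0, 0], [-0.0017, 0.0036, 0, 0, 0, 0], [-0.0017, 0.0036, 0, 0, 0, 0]]}}

```text
time: 15.67
tool_pos: [0.5668, -0.0653, 0.0571]
eef_rot: [0.0, 0.975, 0.223, -0.0]
force: [4.0, -2.0, -0.4]
finger_gap: 0.008
grasp_force: 1.4
```

>>> {"method": "drive_tool", "body": {"commands": [[-0.0017, 0.0036, 0, 0, 0, 0], [-0.0017, 0.0036, 0, 0, 0, 0], [-0.0017, 0.0036, 0, 0, 0, 0], [-0.0017, 0.0036, 0, 0, 0, 0], [-0.0017, 0.0036, 0, 0, 0, 0], [-0.0017, 0.0036, 0, 0, 0, 0], [-0.0017, 0.0036, 0, 0, 0, 0], [-0.0017, 0.0036, 0, 0, 0, 0], [-0.0017, 0.0036, 0, 0, 0, 0], [-0.0017, 0.0036, 0, 0, 0, 0]]}}

```text
time: 16.5
tool_pos: [0.5498, -0.0293, 0.0571]
eef_rot: [0.0, 0.975, 0.223, -0.0]
force: [3.3, -1.8, 0.4]
finger_gap: 0.004
grasp_force: 1.4
```

>>> {"method": "drive_tool", "body": {"commands": [[-0.0017, 0.0036, 0, 0, 0, 0], [-0.0017, 0.0036, 0, 0, 0, 0], [-0.0017, 0.0036, 0, 0, 0, 0], [-0.0017, 0.0036, 0, 0, 0, 0], [-0.0017, 0.0036, 0, 0, 0, 0], [-0.0017, 0.0036, 0, 0, 0, 0], [-0.0017, 0.0036, 0, 0, 0, 0], [-0.0017, 0.0036, 0, 0, 0, 0], [-0.0017, 0.0036, 0, 0, 0, 0]]}}

```text
time: 17.25
tool_pos: [0.5346, 0.0031, 0.0571]
eef_rot: [0.0, 0.975, 0.223, -0.0]
force: [3.1, -1.2, -0.0]
finger_gap: 0.004
grasp_force: 1.4
```

>>> {"method": "drive_tool", "body": {"commands": [[-0.0009, 0.0018, 0, 0, 0, 0], [-0.0009, 0.0018, 0, 0, 0, 0], [-0.0009, 0.0018, 0, 0, 0, 0], [-0.0009, 0.0018, 0, 0, 0, 0], [-0.0009, 0.0018, 0, 0, 0, 0], [-0.0009, 0.0018, 0, 0, 0, 0], [-0.0009, 0.0018, 0, 0, 0, 0], [-0.0009, 0.0018, 0, 0, 0, 0]]}}

```text
time: 17.92
tool_pos: [0.5283, 0.0156, 0.0571]
eef_rot: [0.001, 0.975, 0.222, 0.001]
force: [5.4, -5.1, -1.7]
finger_gap: 0.003
grasp_force: 3.6
```

>>> {"method": "drive_tool", "body": {"commands": [[-0.0009, 0.0018, 0, 0, 0, 0], [-0.0009, 0.0018, 0, 0, 0, 0], [-0.0009, 0.0018, 0, 0, 0, 0], [-0.0009, 0.0018, 0, 0, 0, 0], [-0.0009, 0.0018, 0, 0, 0, 0], [-0.0009, 0.0018, 0, 0, 0, 0]]}}

```text
time: 18.42
tool_pos: [0.5245, 0.0239, 0.0573]
eef_rot: [0.002, 0.975, 0.221, 0.002]
force: [10.6, -14.5, -4.9]
finger_gap: 0.006
grasp_force: 8.7
```

>>> {"method": "drive_tool", "body": {"commands": [[-0.0009, 0.0018, 0, 0, 0, 0], [-0.0009, 0.0018, 0, 0, 0, 0], [-0.0009, 0.0018, 0, 0, 0, 0], [-0.0009, 0.0018, 0, 0, 0, 0]]}}

```text
time: 18.75
tool_pos: [0.5221, 0.0289, 0.0574]
eef_rot: [0.003, 0.976, 0.22, 0.002]
force: [10.7, -10.6, -4.4]
finger_gap: 0.005
grasp_force: 6.8
```

>>> {"method": "drive_tool", "body": {"commands": [[-0.0009, 0.0018, 0, 0, 0, 0], [-0.0009, 0.0018, 0, 0, 0, 0], [-0.0009, 0.0018, 0, 0, 0, 0]]}}

```text
time: 19.0
tool_pos: [0.5176, 0.0384, 0.0572]
eef_rot: [0.001, 0.975, 0.222, 0.001]
force: [7.4, -4.8, -3.4]
finger_gap: 0.005
grasp_force: 3.6
```

>>> {"method": "drive_tool", "body": {"commands": [[-0.0009, 0.0018, 0, 0, 0, 0], [-0.0009, 0.0018, 0, 0, 0, 0]]}}

```text
time: 19.17
tool_pos: [0.5158, 0.0424, 0.0572]
eef_rot: [0.001, 0.975, 0.222, 0.001]
force: [8.3, -5.8, -2.4]
finger_gap: 0.001
grasp_force: 4.1
```

>>> {"method": "drive_tool", "body": {"commands": [[-0.0009, 0.0018, 0, 0, 0, 0], [-0.0009, 0.0018, 0, 0, 0, 0]]}}

```text
time: 19.33
tool_pos: [0.5147, 0.0447, 0.0573]
eef_rot: [0.002, 0.975, 0.222, 0.002]
force: [12.5, -12.3, -5.6]
finger_gap: 0.004
grasp_force: 7.9
```

>>> {"method": "drive_tool", "body": {"commands": [[-0.0009, 0.0018, 0, 0, 0, 0], [-0.0009, 0.0018, 0, 0, 0, 0], [0, 0, 0, 0, 0, 0], [0, 0, 0, 0, 0, 0], [0, 0, 0, 0, 0, 0]]}}

```text
time: 19.75
tool_pos: [0.5147, 0.0446, 0.0574]
eef_rot: [0.004, 0.975, 0.22, 0.003]
force: [15.0, -16.7, -6.6]
finger_gap: 0.007
grasp_force: 10.2
```

The carriage is hard against the stop, with no further motion at 22 N. I'll back off gently, raise the tool and look.

>>> {"method": "drive_tool", "body": {"commands": [[0.0013, -0.0027, 0, 0, 0, 0], [0.0013, -0.0027, 0, 0, 0, 0], [0.0013, -0.0027, 0, 0, 0, 0], [0.0017, -0.0036, 0, 0, 0, 0], [0.003, -0.006, 0, 0, 0, 0], [0.004, -0.009, 0, 0, 0, 0], [0.004, -0.009, 0, 0, 0, 0], [0.004, -0.009, 0, 0, 0, 0], [0, 0, 0, 0, 0, 0]]}}

```text
time: 20.5
tool_pos: [0.5315, 0.004, 0.0568]
eef_rot: [0.0, 0.975, 0.221, -0.0]
force: [0.2, -0.6, -0.1]
finger_gap: 0.004
grasp_force: 0.0
```

>>> {"method": "drive_tool", "body": {"commands": [[0, 0, 0.02, 0, 0, 0], [0, 0, 0.03, 0, 0, 0], [0, 0, 0.03, 0, 0, 0], [0, 0, 0.03, 0, 0, 0], [0, 0, 0.03, 0, 0, 0], [0, 0, 0.03, 0, 0, 0], [0, -0.03, 0, 0, 0, 0], [0, -0.03, 0, 0, 0, 0], [0, -0.03, 0, 0, 0, 0], [0, -0.03, 0, 0, 0, 0]]}}

```text
time: 21.33
tool_pos: [0.5306, -0.1144, 0.2273]
eef_rot: [-0.0, 0.975, 0.223, -0.0]
force: [0.6, 0.4, -0.1]
finger_gap: 0.008
grasp_force: 0.0
```

>>> {"method": "drive_tool", "body": {"commands": [[0, -0.03, 0, 0, 0, 0], [0, -0.03, 0, 0, 0, 0], [0, -0.03, 0, 0, 0, 0], [0, -0.03, 0, 0, 0, 0], [0, 0, 0, 0, 0, 0], [0, 0, 0, 0, 0, 0]]}}

```text
time: 21.83
tool_pos: [0.5302, -0.235, 0.2265]
eef_rot: [-0.0, 0.975, 0.221, -0.001]
force: [0.0, 0.3, -1.0]
finger_gap: 0.002
grasp_force: 0.0
```

Run:
```python
from plant import bot
import cv2
f=bot.grab_frame('top'); c=f['color'][100:280,130:400]
cv2.imwrite('pics/t3.png',cv2.resize(c,None,fx=2.9,fy=2.9,interpolation=cv2.INTER_CUBIC))
```

```text
(no output)
```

View pics/t3.png

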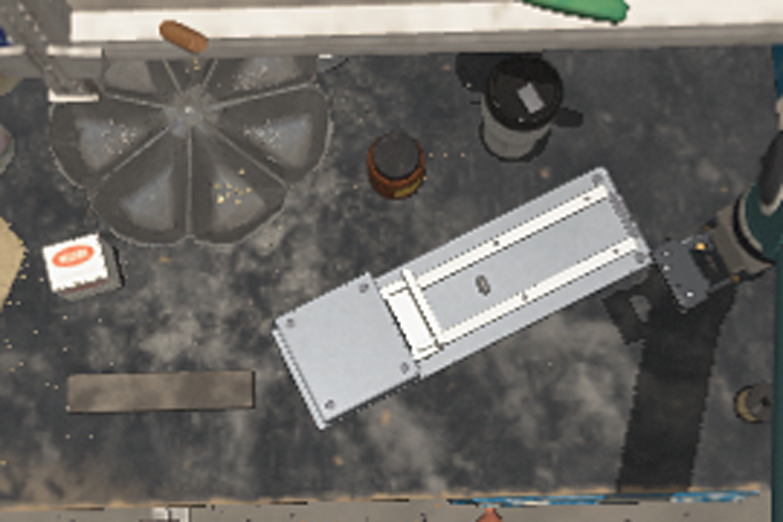

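The carriage's heel is inside the head and the plate's top edge is near (422,308). The bar lies flat at (160,391), and the four bystanders are where they were. One check of the plate's position before handing in.

Run:
```python
from plant import bot
from h import *
f=bot.grab_frame('top')
p=onz(f,(np.array([(412,270),(440,345)])+.5)/2.9-.5+[130,100],.1)[:,:2]
x=((p-[.5313,.0096])@[-.4335,.9011]).mean(); print(x)
if x>.042: print(bot.close_job())
```

```text
0.0530483806257907
the job is handed in; nothing more can be done
None
```

The job is handed in: the bar lies flat on the open bench clear of the slide, and the carriage is at its end stop and stayed there after release (plate 53 mm along the slide, about 57 mm expected at the hard stop), with mug, jar, carton and spool still standing where they were.

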